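Seat and lock the rotor bolt of the small centrifuge

TASK

The rotor of the small open centrifuge has been washed and put back; now fasten it. Take the winged rotor bolt out of the tube rack, lower it into the bore of the rotor hub, feel for the hidden slot at its bottom by turning the bolt under light pressure until it drops fully home (orange band gone into the hub), then turn it gently clockwise as far as it goes, so that the wing lines up with the two white marks on the hub, and let go. Do not force it, and leave the rack, the samples and the other things where they are.

Things in the scene. Friction and masses are not known exactly. Their poses are not given: they have to be found in the camera images.
- rotor_bolt: loose rotor bolt, about 80 g, standing upright in a corner place of the tube rack, free to spin. Origin: centre of its lower end; z points up the stem to the wing. Round steel stem, 14 mm across, from 10 to 62 mm above the lower end, orange depth band painted on it from 52 to 60 mm; black collar 23 mm across from 62 to 70 mm; above it the wing. Lower 10 mm: see bolt_end
- bolt_wing (a point): point on the bolt's axis in its flat black wing, 94 mm above the lower end: the height to grip, fingers closing along the bolt's y. The wing reaches from 69 to 105 mm above the lower end, is 40 mm long along the bolt's x and 11 mm thick along its y. Axes as the bolt's
- bolt_end (a point): centre of the bolt's lower end (same point as its origin). The end is a flat tang 10 mm tall, 13.6 mm long along the bolt's x (in line with the wing) and 4 mm thick along its y
- mini_centrifuge: small fixed bench centrifuge, blue lid open and leaning back. Origin: centre of its underside on the worktop; z up, x towards its lid, console towards -x. White round housing 220 mm across, rim 86 mm high; console reaches 130 mm from the axis, 63 mm high; the lid begins 115 mm behind the axis and rises to 300 mm. A blue rotor fills the bowl; its hub, 38 mm across, is in the middle
- hub_mouth (a point): centre of the bore's mouth in the flat top of the rotor hub, 95 mm above the worktop; axes as the centrifuge's. The bore is vertical, blind, 16 mm across; its lead-in cone is 24 mm across and 7 mm deep. Two white marks lie on the hub along this point's +x and -x: once the bolt is home and turned clockwise (from above) to the stop, its wing lies along them
- bore_floor (a point): centre of the bore's floor, 60 mm below hub_mouth, where the bolt's lower end must come to rest. Around it sits a small turning latch with a slot, 5.6 mm wide and 8 mm deep, for the bolt's tang. Its angle cannot be seen or read and differs each time; the fit repeats every 180 degrees, with about 6 degrees of play either side
- latch_top (a point): top of the latch, 52 mm below hub_mouth: a bolt at the wrong angle rests here, orange band showing; at a fitting angle it drops the last 8 mm. The latch is stiff (0.04 N m); the seated bolt turns it clockwise from above to a solid stop, where the wing is on the marks; it stands up to 109 degrees short of it. Over 30 N of contact force, pressing or twisting, damages it; 5 N is plenty
- tube_rack: loose clear tube rack, 72 x 193 x 62 mm, 0.35 kg, two rows of six 16 mm square places; origin: centre of its underside; long side along its y. The bolt stands in the place at x = +17 mm, y = -70 mm, its lower end 6 mm above the worktop; the upper plate's top is at 55 mm
- tube_purple: capped sample tube with a purple cap, 15 x 84 mm, standing in the rack about 90 mm from the bolt; origin: its lower end
- tube_red: capped sample tube with a red cap, 15 x 84 mm, standing in the rack about 112 mm from the bolt; origin: its lower end
- tube_green: capped sample tube with a green cap, 15 x 84 mm, standing in the rack at the far end from the bolt; origin: its lower end
- timer: small white timer, 60 x 68 x 24 mm, lying at the front right; origin: centre of its underside
- stain_bottle: brown stain bottle with a white cap, 45 x 98 mm, standing behind the rack; origin: centre of its underside
Mind the look-alikes: they are no part of the job. Leave any green or turquoise look-alike of the rotor_bolt alone.

How it is judged:
By the outcome, as a careful person would: the job done as asked, in the order asked, and still so for the second after the job is handed in, with the robot touching nothing.
It also fails if it takes over 72 s, if anything falls off the work surface, if the arm or the gripper's body presses on something with over 40 N, if the wrist force passes 120 N, or if a joint passes its speed limit or range.

ROBOT

A 6-joint arm with a two-finger parallel gripper is mounted at the origin on a cart in front of the work surface, level with it; the furniture and walls round the work are solid. World frame = base frame: x ahead of the robot, y to its left, z up, the work surface at z = 0. Lengths are in m, angles in rad, forces in N, time in s.
With the tool pointing down it reaches from about 0.225 to 0.725 m from the base axis. Payload 3.1 kg.
Tool frame: the origin (TCP) lies midway between the tips of the shut fingers; the grasp point (between the pads) lies robot.tcp_to_grasp behind it (robot.tcp_to_grasp is the distance from the TCP to the grasp point, in m); z points along the fingers, y is the direction in which the jaws open and shut (so a half turn about z gives the same grasp; the last joint's range is limited). The gripper opens to 85 mm and grips with 20 to 120 N. Pads are 22 mm wide; open, the fingers measure 114 mm over their backs; the gripper's body (76 mm by 85 mm) begins 54 mm behind the grasp point. The pads swing forward as they close: fully open they stand 13 mm farther back than shut.
Start: joints at [0.977, 0.048, 0.099, 1.622, 0, 1.443], TCP at [0.236, 0.469, 0.231] pointing down, gripper open.
Joint ranges: [-2.91, 2.91], [-0.99, 1.94], [-1.21, 1.42], [-2.12, 2.29], [-1.49, 1.47], [-3.14, 3.14]. Speed limits (rad/s): [2.79, 2.79, 3.14, 3.14, 3.14, 3.14].

INTERFACE

Orientations are given as a unit quaternion [w, x, y, z].
In Python, from station import robot, eyes gives the robot as it stands.
- The arm moves only by the shell command python3 -m creep 'ROWS' [FORCE]. ROWS is text: rows parted by semicolons, each of 7 numbers parted by spaces: the turn, a rotation vector about the tool's x, y, z in degrees, then the shift along the tool's x, y, z in m, then the opening, from 0 (shut) to 1 (fully open). In form: wx wy wz dx dy dz fingers; .... A call has 1 to 10 rows; each row shifts and turns the pose as measured when the row begins, along the tool's axes as they then stand; what a row does not reach is not made up. A row lasts 1/12 s, in which the tool goes at most 41.7 mm and 7.16 degrees, less where a joint would pass 70% of its speed; a pose out of reach is approached as far as the arm can. A call with a gripper value outside its range is refused whole. The fingers move at their own pace and stop on an object; FORCE is the grip in N (left out, the last holds). Time passes only in rows, so rows that do not move let the fingers close. It gives the time, the measured TCP pose, the force and the opening at its end, in the units of the state.
- robot.get_state(): the state, without advancing time (a new reading comes with each control period).
- eyes.read_camera(name): name is "scene" or "side" or "wrist"; returns the picture (384x512x3 uint8, red, green, blue); there is no depth.
- eyes.calibration(name): a dict with "fx", "fy", "cx", "cy" (pixels), "world_from_camera" (4x4, takes a point from camera to world coordinates). Camera axes: x right, y up, looking along -z (the intrinsics and any distortion apply to the point x, -y, -z); pixel columns grow to the right and rows downward; lengths in m; the calibration is good to about 2 mm. A picture is of the moment at which its call begins: read the wrist's pose just before it. calibration takes no time and is no camera call; for the wrist camera it gives the pose at the moment of the call.
- robot.sign_off(): hands the job in, once; it reports no verdict.
The state is a dict: "t": time; "q": joint angles; "joint_velocities": joint speeds; "joint_torque": joint torques, N m; "tool_pos": TCP position; "tcp_rot": TCP orientation; "contact_force": force on the tool from outside, world axes, zero at the start; "ft_torque": the same for the moment, N m; "gripper_width": opening from 0.0 (shut) to 1.0 (fully open).
Only numpy, scipy, OpenCV 4.12 (cv2) and the standard library are available. Lean on these libraries where they do the work, as an engineer would, in place of code of your own. Each camera call takes 0.05 s, during which the arm holds its last target.

## Working session

There is one attempt and no reset: what is moved stays moved. The work goes in short steps, Python scripts to look and compute and a shell command to move; the robot and the scene stay as the last step left them, time stands still between calls to the robot, and variables do not carry over. Pictures are saved under pics/ and viewed, and the job is handed in when it is done.

```bash
ls; mkdir -p pics; cat > h.py <<'E'
import numpy as np, cv2
from station import robot, eyes
from scipy.spatial.transform import Rotation as R
def cal(n):
    c=eyes.calibration(n); return c
def ray(c,u,v):
    T=np.array(c["world_from_camera"]); 
    K=np.array([[c["fx"],0,c["cx"]],[0,c["fy"],c["cy"]],[0,0,1.]])
    d=c.get("distortion",None)
    p=cv2.undistortPoints(np.array([[[u,v]]],float),K,None if d is None else np.array(d,float))[0,0]
    return T[:3,3],T[:3,:3]@np.array([p[0],-p[1],-1.])
def onplane(c,u,v,z):
    o,d=ray(c,u,v); return o+d*(z-o[2])/d[2]
def proj(c,P):
    T=np.array(c["world_from_camera"]); q=T[:3,:3].T@(np.array(P)-T[:3,3])
    d=c.get("distortion",None)
    K=np.array([[c["fx"],0,c["cx"]],[0,c["fy"],c["cy"]],[0,0,1.]])
    return cv2.projectPoints(np.array([[q[0],-q[1],-q[2]]]),np.zeros(3),np.zeros(3),K,None if d is None else np.array(d,float))[0][0,0]
def snap(n,f):
    im=eyes.read_camera(n); cv2.imwrite(f,im[:,:,::-1]); return im
E
python3 - <<'E'
from h import *
print(robot.get_state(), robot.tcp_to_grasp)
for n in ["scene","side","wrist"]:
    print(n,cal(n)); snap(n,f"pics/{n}0.png")
E
```

```text
pics
{'t': 0.0, 'q': array([9.77211606e-01, 4.87361165e-02, 9.75742682e-02, 1.62200408e+00,
       3.38451071e-05, 1.44303319e+00]), 'joint_velocities': array([-0.00052051, -0.0021494 ,  0.00179008,  0.0009567 ,  0.00107698,
       -0.00147697]), 'joint_torque': array([-6.79230852e-04, -3.38777733e+01,  3.20017862e+01,  2.02054158e-02,
       -3.73653320e-04,  1.12287012e-05]), 'tool_pos': array([0.23544273, 0.4685533 , 0.23011297]), 'tcp_rot': array([-4.33956287e-04,  2.30810550e-01,  9.72997989e-01, -1.10259923e-03]), 'contact_force': array([0.79394098, 0.08643019, 0.37482541]), 'ft_torque': array([ 0.01508583, -0.0686271 , -0.01232155]), 'gripper_width': 0.9979849628782624} 0.0187
scene {'fx': 364.4889539680239, 'fy': 364.4889539680239, 'cx': 249.40629487401665, 'cy': 188.7398023468792, 'world_from_camera': array([[-0.89635636,  0.19665065, -0.39733336,  0.0135978 ],
       [-0.44325274, -0.41471295,  0.79469502,  0.9993621 ],
       [-0.008502  ,  0.88844904,  0.45889653,  0.6163476 ],
       [ 0.        ,  0.        ,  0.        ,  1.        ]])}
side {'fx': 395.2029262757318, 'fy': 395.2029262757318, 'cx': 254.76052892809392, 'cy': 191.51272834028015, 'world_from_camera': array([[ 0.87223144,  0.21106105, -0.44120919,  0.031783  ],
       [-0.48864437,  0.33740834, -0.8046007 , -0.77405763],
       [-0.02095221,  0.91739241,  0.39743196,  0.48326961],
       [ 0.        ,  0.        ,  0.        ,  1.        ]])}
wrist {'fx': 336.547216804805, 'fy': 336.547216804805, 'cx': 258.03549964216165, 'cy': 191.28914690925347, 'world_from_camera': array([[ 0.44851391, -0.84652295, -0.28676499,  0.16146208],
       [ 0.8937742 ,  0.42418388,  0.14572479,  0.50641712],
       [-0.00171829, -0.32166275,  0.94685275,  0.37330836],
       [ 0.        ,  0.        ,  0.        ,  1.        ]])}
```

View pics/scene0.png

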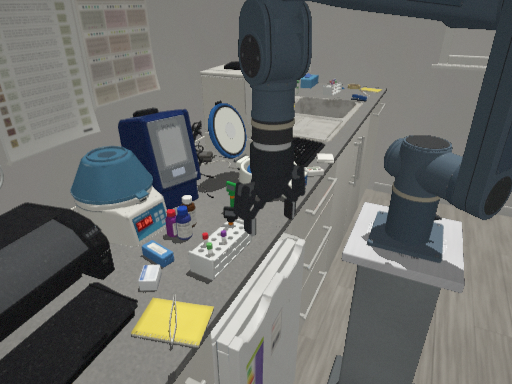

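View pics/side0.png

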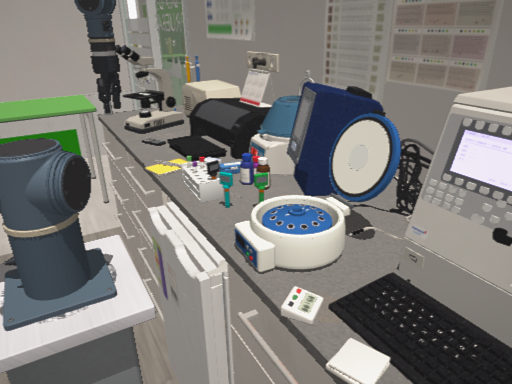

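View pics/wrist0.png

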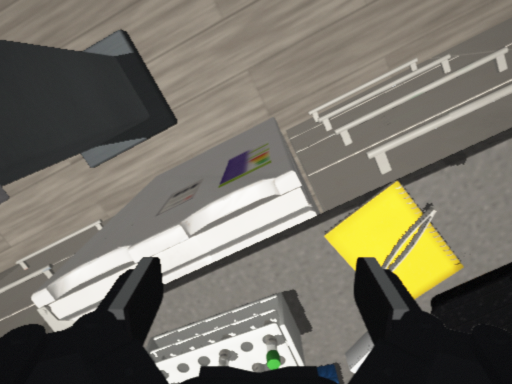

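```bash
python3 - <<'E'
import cv2
a=cv2.imread('pics/side0.png');b=cv2.imread('pics/scene0.png')
cv2.imwrite('pics/s1.png',cv2.resize(a[140:280,140:350],None,fx=3.8,fy=3.8,interpolation=cv2.INTER_CUBIC))
cv2.imwrite('pics/s2.png',cv2.resize(b[150:290,130:330],None,fx=4,fy=4,interpolation=cv2.INTER_CUBIC))
E
```

```text
(no output)
```

View pics/s1.png

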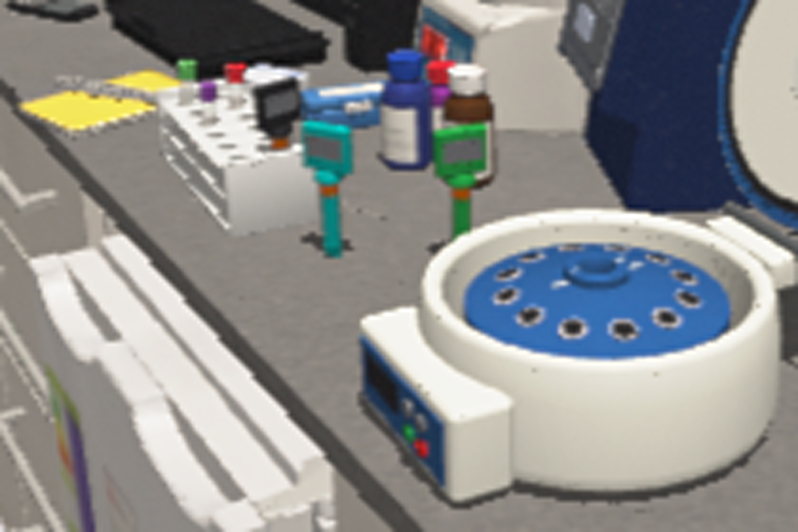

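View pics/s2.png

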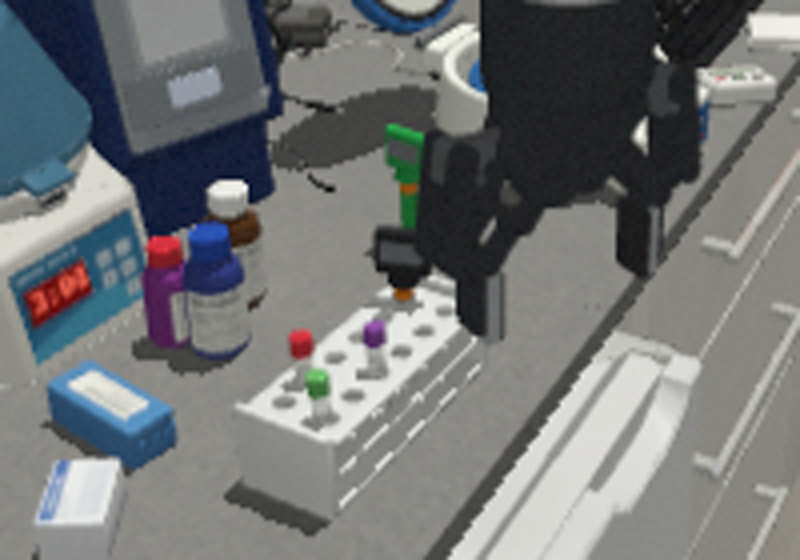

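```bash
python3 - <<'E'
from h import *
a=cal('side');b=cal('scene')
def tri(u1,u2):
    o1,d1=ray(a,*u1);o2,d2=ray(b,*u2)
    s=np.linalg.lstsq(np.c_[d1,-d2],o2-o1,rcond=None)[0]
    p,q=o1+d1*s[0],o2+d2*s[1]; return (p+q)/2,np.linalg.norm(p-q)
print('bolt wing',onplane(a,213,168.4,.1),onplane(b,230.5,214.5,.1),tri((213,168.4),(230.5,214.5)))
print('hub',onplane(a,297.9,208.5,.095))
# rim ellipse
im=cv2.imread('pics/side0.png');hsv=cv2.cvtColor(im,cv2.COLOR_BGR2HSV)
m=cv2.inRange(hsv,(100,140,60),(120,255,255));m[:200]=0;m[240:]=0;m[:,:262]=0;m[:,335:]=0
ys,xs=np.nonzero(m);print(xs.min(),xs.max(),ys.min(),ys.max())
for z in(.07,.08,.086):
  print(z,[onplane(a,u,v,z)[:2].round(4) for u,v in((xs.min(),ys[xs==xs.min()].mean()),(xs.max(),ys[xs==xs.max()].mean()))])
s=robot.get_state();print(R.from_quat(s['tcp_rot'],scalar_first=True).as_matrix().round(3))
E
```

```text
bolt wing [0.4372918 0.2088619 0.1      ] [0.43948686 0.26394603 0.1       ] (array([0.45142104, 0.24380631, 0.08612581]), np.float64(0.0007585054853656918))
hub [ 0.4980297  -0.12266381  0.095     ]
263 331 205 233
0.07 [array([ 0.4274, -0.0882]), array([ 0.5494, -0.177 ])]
0.08 [array([ 0.4178, -0.1048]), array([ 0.5369, -0.1915])]
0.086 [array([ 0.4121, -0.1147]), array([ 0.5293, -0.2002])]
[[-0.893  0.449 -0.001]
 [ 0.449  0.893 -0.002]
 [ 0.    -0.002 -1.   ]]
```

```bash
python3 -m creep '0 0 0 -0.036 -0.0135 0 1;0 0 0 -0.036 -0.0135 0 1;0 0 0 -0.036 -0.0135 0 1;0 0 0 -0.036 -0.0135 0 1;0 0 0 -0.036 -0.0135 0 1;0 0 0 -0.036 -0.0135 0 1;0 0 0 -0.036 -0.0135 0 1;0 0 0 0 0 0 1'
python3 - <<'E'
from h import *
s=robot.get_state();print(s['t'],s['tool_pos'],s['contact_force'])
im=snap('wrist','pics/w1.png');snap('scene','pics/sc1.png');snap('side','pics/si1.png')
E
```

```text
t: 0.82
tool_pos: [0.4231, 0.2652, 0.2251]
tcp_rot: [-0.002, 0.225, 0.974, -0.003]
contact_force: [-0.8, 0.4, -1.1]
gripper_width: 0.997
0.8167 [0.42308977 0.2652469  0.22506606] [-0.79859888  0.38918929 -1.13554265]
```

View pics/w1.png

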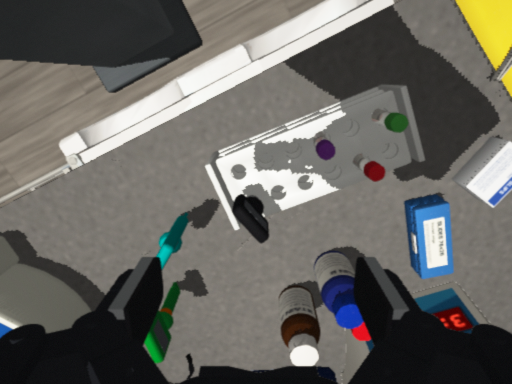

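```bash
python3 - <<'E'
from h import *
im=cv2.imread('pics/w1.png')
cv2.imwrite('pics/w1c.png',cv2.resize(im[170:260,200:320],None,fx=6,fy=6,interpolation=cv2.INTER_CUBIC))
g=im.max(2); m=(g<45).astype(np.uint8); m[:185]=0;m[255:]=0;m[:,:225]=0;m[:,280:]=0
n,l,st,c=cv2.connectedComponentsWithStats(m);i=1+st[1:,4].argmax();print(st[i],c[i])
cn=cv2.findContours((l==i).astype(np.uint8),0,2)[0][0];print(cv2.minAreaRect(cn))
import pickle;pickle.dump(cal('wrist'),open('w1.pkl','wb'))
E
```

```text
[ 233  195   35   47 1019] [251.26594701 215.99214917]
((253.94281005859375, 215.27235412597656), (49.927703857421875, 28.451950073242188), 46.84761428833008)
```

View pics/w1c.png

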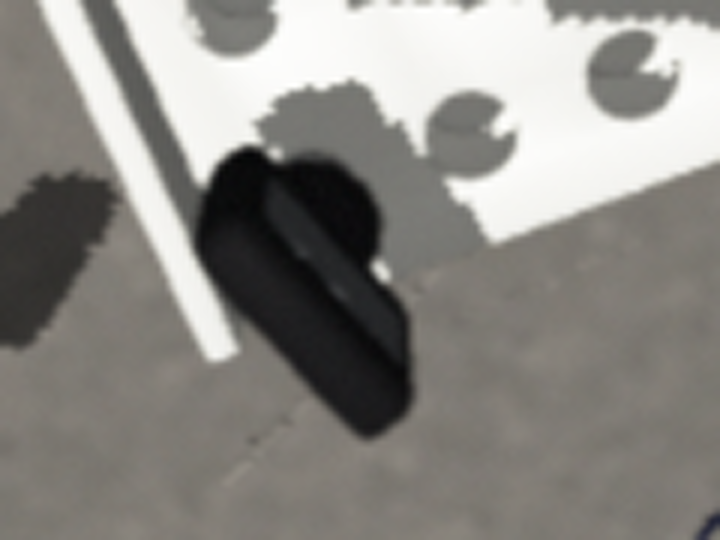

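View pics/si1.png

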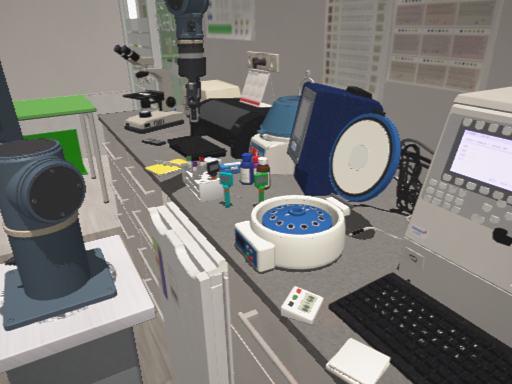

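```bash
python3 - <<'E'
from h import *
import pickle;c=pickle.load(open('w1.pkl','rb'))
f=lambda u,v:(200+u/6,170+v/6)
A=onplane(c,*f(228,193),.111);B=onplane(c,*f(389,407),.111)
print(A,B,np.linalg.norm(A-B),(A+B)/2,np.degrees(np.arctan2(*(B-A)[1::-1])))
# rack corners on top plate z=.055/.062 & tubes caps
for n,uv in dict(purple=(325,149),red=(374,170),green=(396,122)).items(): print(n,onplane(c,*uv,.09))
for e in [((262,160),(405,370)),((205,245),(370,435))]:
    P,Q=[onplane(c,*f(*x),.111) for x in e];print(np.degrees(np.arctan2(*(Q-P)[1::-1])),np.linalg.norm(P-Q),(P+Q)/2)
s=robot.get_state();Rm=R.from_quat(s['tcp_rot'],scalar_first=True).as_matrix();print(Rm.round(3))
print('side check',proj(cal('side'),[*((A+B)/2)[:2],.1]),proj(cal('scene'),[*((A+B)/2)[:2],.1]))
# camera calibration of side: predicted black wing (213,168.4), scene (230.5,214.5)
E
```

```text
[0.4234536  0.24934675 0.111     ] [0.462012   0.25537622 0.111     ] 0.039026978386978974 [0.4427328  0.25236149 0.111     ] 8.887502003625913
purple [0.41889298 0.33187841 0.09      ]
red [0.45383665 0.36277458 0.09      ]
green [0.42322796 0.39251514 0.09      ]
6.554042127225999 0.03684878747337822 [0.43949292 0.25774769 0.111     ]
12.551019828799774 0.03680885614442267 [0.44685188 0.24707016 0.111     ]
[[-0.901  0.434 -0.009]
 [ 0.434  0.901 -0.001]
 [ 0.007 -0.005 -1.   ]]
side check [208.71973814 163.75154788] [231.50845078 212.24833538]
```

```bash
python3 - <<'E'
from h import *
s=robot.get_state();print(s['t'],s['tool_pos'],s['joint_velocities'].round(4))
c=cal('wrist');im=snap('wrist','pics/w2.png')
import pickle;pickle.dump(c,open('w2.pkl','wb'))
cv2.imwrite('pics/w2c.png',cv2.resize(cv2.imread('pics/w2.png')[170:260,200:320],None,fx=6,fy=6,interpolation=cv2.INTER_CUBIC))
s=robot.get_state();print(s['t'],s['tool_pos'])
E
```

```text
0.9667 [0.4189191  0.26985331 0.22549319] [ 0.0416 -0.0069  0.0003  0.0008 -0.0001 -0.001 ]
1.0167 [0.41848183 0.27055813 0.22569341]
```

View pics/w2c.png

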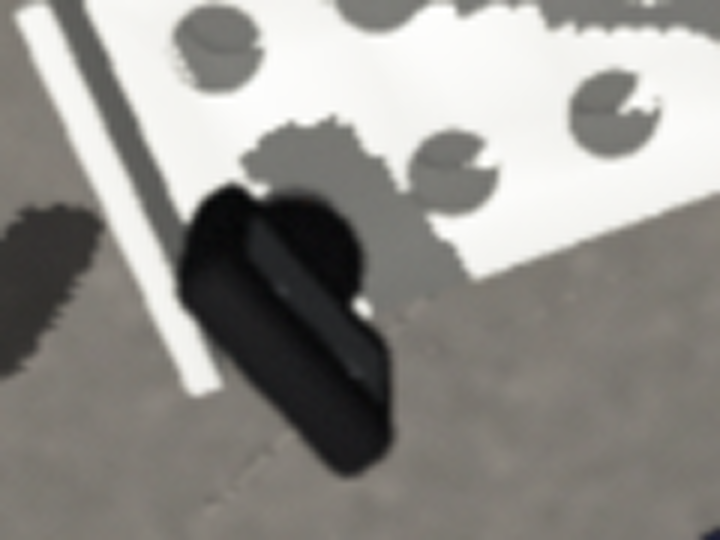

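```bash
python3 - <<'E'
from h import *
import pickle;c=pickle.load(open('w2.pkl','rb'))
f=lambda u,v:(200+u/6,170+v/6)
A=onplane(c,*f(209,232),.111);B=onplane(c,*f(370,443),.111);M=(A+B)/2
print(A,B,np.linalg.norm(A-B),M,np.degrees(np.arctan2(*(B-A)[1::-1])))
print('side check',proj(cal('side'),[*M[:2],.093]),proj(cal('scene'),[*M[:2],.093]))
# collar centre: visible side of collar
s=robot.get_state();Rm=R.from_quat(s['tcp_rot'],scalar_first=True).as_matrix();print(Rm.round(3))
u=(B-A)/np.linalg.norm(B-A); print('tool x angle',np.degrees(np.arctan2(Rm[1,0],Rm[0,0])),s['q'])
M[2]=.1-.0187;print('shift tool axes now',Rm.T@(M-s['tool_pos']))
E
```

```text
[0.42741636 0.24443352 0.111     ] [0.46595524 0.25052728 0.111     ] 0.03901767471641617 [0.4466858 0.2474804 0.111    ] 8.985210429792508
side check [210.78057755 166.23035992] [231.18542523 213.28028808]
[[-0.902  0.432 -0.008]
 [ 0.432  0.902 -0.001]
 [ 0.007 -0.004 -1.   ]]
tool x angle 154.3974683959962 [ 0.43768028 -0.01429529  0.02488169  1.61781715  0.00249109  0.8845035 ]
shift tool axes now [-0.0364023  -0.00797692  0.14418302]
```

```bash
python3 -m creep '0 0 -6.9 -0.018 -0.004 0.02 0.5;0 0 -6.9 -0.018 -0.004 0.02 0.5;0 0 -6.9 0 0 0.02 0.5;0 0 -6.9 0 0 0 0.5;0 0 -6.9 0 0 0 0.5;0 0 0 0 0 0 0.5;0 0 0 0 0 0 0.5'
python3 - <<'E'
from h import *
import pickle
s=robot.get_state();print(s['t'],s['tool_pos'],s['joint_velocities'].round(3))
c=cal('wrist');snap('wrist','pics/w3.png');pickle.dump((c,s),open('w3.pkl','wb'))
Rm=R.from_quat(s['tcp_rot'],scalar_first=True).as_matrix();print(Rm.round(3),np.degrees(np.arctan2(Rm[1,0],Rm[0,0])))
E
```

```text
t: 1.6
tool_pos: [0.442, 0.2599, 0.1638]
tcp_rot: [-0.004, -0.093, 0.996, 0.001]
contact_force: [-0.6, 0.5, -0.3]
gripper_width: 0.498
1.6 [0.441959   0.25994697 0.16382473] [ 0.035 -0.002 -0.01   0.004  0.003 -0.012]
[[-0.982 -0.186 -0.009]
 [-0.186  0.983  0.002]
 [ 0.008  0.004 -1.   ]] -169.27072105968432
```

View pics/w3.png

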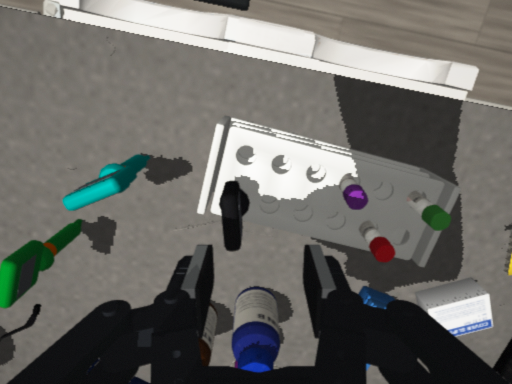

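```bash
cat > wing.py <<'E'
from h import *
import pickle
c,s=pickle.load(open('w3.pkl','rb'))
im=cv2.imread('pics/w3.png')
cv2.imwrite('pics/w3c.png',cv2.resize(im[170:260,190:290],None,fx=6,fy=6,interpolation=cv2.INTER_CUBIC))
E
python3 wing.py
```

```text
(no output)
```

View pics/w3c.png

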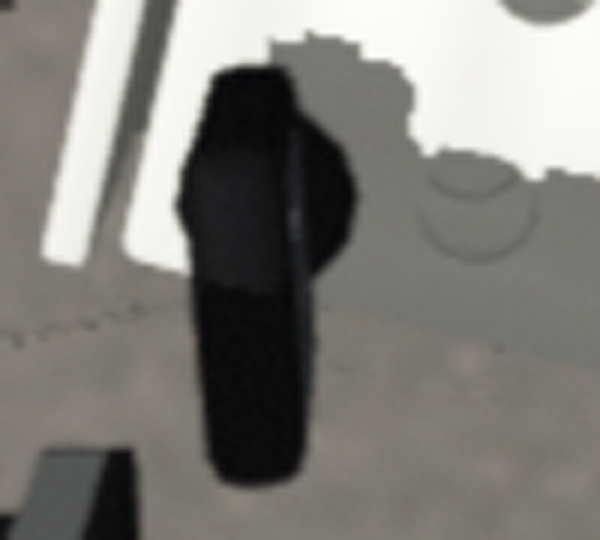

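```bash
cat >> wing.py <<'E'
f=lambda u,v:(190+u/6,170+v/6)
for v in (70,110,150,180):
    A=onplane(c,*f(245,v),.111);B=onplane(c,*f(255,482),.111)
    print(v,A,B,np.linalg.norm(A-B),(A+B)/2,np.degrees(np.arctan2(*(B-A)[1::-1])))
Rm=R.from_quat(s['tcp_rot'],scalar_first=True).as_matrix()
for z in(.111,.105): print(onplane(c,*f(185,195),.073),onplane(c,*f(355,195),.073))
print(proj(c,[*onplane(c,*f(250,300),.111)[:2],.111])) 
# predicted projections of a bolt at M, yaw
for M in([.4467,.2475],[.4455,.2465]):
  for a in (9,):
    u=np.array([np.cos(np.radians(a)),np.sin(np.radians(a))])
    for z in(.111,.075):
      for sg in(-1,1):
        p=proj(c,[*(np.array(M)+sg*.02*u),z]);print(M,z,sg,((p-[190,170])*6).round())
    p=proj(c,[*M,.073]);print('collar',((p-[190,170])*6).round())
E
python3 wing.py
```

```text
70 [0.42245875 0.2400483  0.111     ] [0.46845098 0.24869292 0.111     ] 0.04679759292756878 [0.44545486 0.24437061 0.111     ] 10.645018922706438
110 [0.42667065 0.24073901 0.111     ] [0.46845098 0.24869292 0.111     ] 0.04253069541836558 [0.44756082 0.24471596 0.111     ] 10.778669231162036
150 [0.43093804 0.24143883 0.111     ] [0.46845098 0.24869292 0.111     ] 0.038207887463490874 [0.44969451 0.24506587 0.111     ] 10.944522272139004
180 [0.43417564 0.24196977 0.111     ] [0.46845098 0.24869292 0.111     ] 0.03492849191569245 [0.45131331 0.24533134 0.111     ] 11.097739747005877
[0.45152532 0.23449967 0.073     ] [0.44762724 0.25515912 0.073     ]
[0.45152532 0.23449967 0.073     ] [0.44762724 0.25515912 0.073     ]
[231.66666667 220.        ]
[0.4467, 0.2475] 0.111 -1 [280. 119.]
[0.4467, 0.2475] 0.111 1 [276. 469.]
[0.4467, 0.2475] 0.075 -1 [297.  25.]
[0.4467, 0.2475] 0.075 1 [292. 333.]
collar [295. 177.]
[0.4455, 0.2465] 0.111 -1 [272. 106.]
[0.4455, 0.2465] 0.111 1 [268. 458.]
[0.4455, 0.2465] 0.075 -1 [290.  14.]
[0.4455, 0.2465] 0.075 1 [286. 323.]
collar [289. 167.]
```

```bash
cat > go.py <<'E'
import sys
from h import *
s=robot.get_state();Rm=R.from_quat(s['tcp_rot'],scalar_first=True).as_matrix()
t=np.array([float(x) for x in sys.argv[1:4]])
print('t',s['t'],'pos',s['tool_pos'].round(4),'yaw',np.degrees(np.arctan2(Rm[1,0],Rm[0,0])).round(2),'tilt z',Rm[:,2].round(4),'w',round(s['gripper_width'],3),'F',s['contact_force'].round(1),'tq',s['ft_torque'].round(3),'q6',s['q'][5].round(3),'vel',abs(s['joint_velocities']).max().round(3))
print('shift',(Rm.T@(t-s['tool_pos'])).round(4))
# rotation about tool x,y to make z straight down
v=Rm.T@np.array([0,0,-1.]);print('tilt rotvec deg',np.degrees(np.cross([0,0,1],v)).round(2))
E
python3 go.py .449 .245 .0813
```

```text
t 1.65 pos [0.4419 0.26   0.1639] yaw -169.26 tilt z [-0.0087  0.0024 -1.    ] w 0.497 F [-0.5  0.2  0.5] tq [-0.053  0.022 -0.002] q6 0.21 vel 0.012
shift [-0.0048 -0.0164  0.0825]
tilt rotvec deg [ 0.23 -0.46  0.  ]
```

```bash
python3 -m creep '0.23 -0.46 0 -0.0048 -0.0164 0 0.5;0 0 0 0 0 0 0.5;0 0 0 0 0 0 0.5'; python3 go.py .449 .245 .0813
```

```text
t: 1.9
tool_pos: [0.4488, 0.2475, 0.1652]
tcp_rot: [0.001, -0.093, 0.996, 0.001]
contact_force: [0.0, 0.1, 0.3]
gripper_width: 0.503
t 1.9 pos [0.4488 0.2475 0.1652] yaw -169.32 tilt z [ 0.0019  0.0016 -1.    ] w 0.503 F [0.  0.1 0.3] tq [-0.045 -0.052 -0.009] q6 0.186 vel 0.023
shift [ 0.0004 -0.0026  0.0838]
tilt rotvec deg [ 0.07  0.13 -0.  ]
```

```bash
python3 -m creep '0 0 0 0 -0.0026 0.02 0.5;0 0 0 0 0 0.02 0.5;0 0 0 0 0 0 0.5;0 0 0 0 0 0 0.5'; python3 go.py .449 .245 .0813; python3 -c "
from h import *
snap('wrist','pics/w4.png')"
```

```text
t: 2.23
tool_pos: [0.4504, 0.2483, 0.128]
tcp_rot: [0.004, -0.092, 0.996, 0.003]
contact_force: [0.2, 0.1, 0.9]
gripper_width: 0.503
t 2.2333 pos [0.4504 0.2483 0.128 ] yaw -169.45 tilt z [ 0.0079  0.0059 -1.    ] w 0.503 F [0.2 0.1 0.9] tq [ 0.006 -0.037 -0.01 ] q6 0.188 vel 0.028
shift [ 0.0024 -0.0032  0.0467]
tilt rotvec deg [ 0.25  0.51 -0.  ]
```

View pics/w4.png

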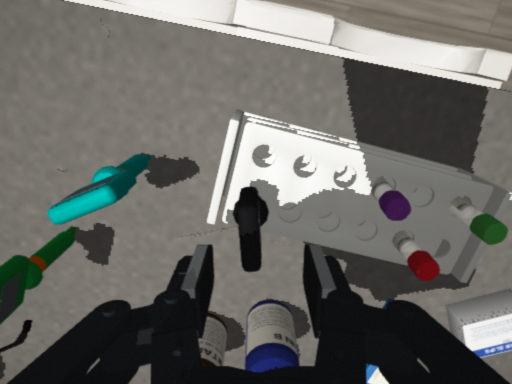

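```bash
python3 -m creep '0.25 0.5 0 0.0024 -0.0035 0.024 0.5;0 0 0 0 -0.001 0.020 0.5;0 0 0 0 0 0 0.5;0 0 0 0 0 0 0.5'; python3 go.py .449 .245 .0813; python3 -c "
from h import *
snap('wrist','pics/w5.png')"
```

```text
t: 2.62
tool_pos: [0.452, 0.246, 0.0893]
tcp_rot: [0.004, -0.092, 0.996, 0.001]
contact_force: [-0.2, -0.1, 1.5]
gripper_width: 0.502
t 2.6167 pos [0.452  0.246  0.0893] yaw -169.45 tilt z [ 0.0079  0.0037 -1.    ] w 0.502 F [-0.2 -0.1  1.5] tq [-0.044  0.016 -0.032] q6 0.184 vel 0.009
shift [ 0.0032 -0.0005  0.0079]
tilt rotvec deg [ 0.13  0.48 -0.  ]
```

View pics/w5.png

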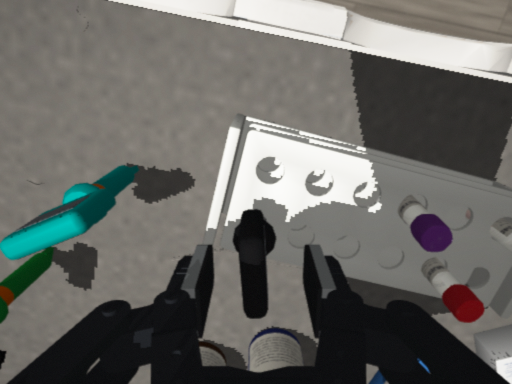

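```bash
python3 -m creep '0.13 0.48 0 0.0032 -0.001 0.0085 0.5;0 0 0 0 0 0 0.5;0 0 0 0 0 0 0.5'; python3 go.py .449 .245 .0813
```

```text
t: 2.92
tool_pos: [0.4511, 0.2456, 0.0844]
tcp_rot: [0.003, -0.092, 0.996, 0.001]
contact_force: [-0.6, 0.1, 0.5]
gripper_width: 0.502
t 2.9167 pos [0.4511 0.2456 0.0844] yaw -169.44 tilt z [ 0.0051  0.002  -1.    ] w 0.502 F [-0.6  0.1  0.5] tq [ 0.022 -0.001  0.009] q6 0.184 vel 0.007
shift [ 0.0022 -0.0002  0.0031]
tilt rotvec deg [ 0.06  0.31 -0.  ]
```

```bash
python3 -m creep '0.06 0.45 0 0.0032 0 0.005 0.5;0 0 0 0 0 0 0.35;0 0 0 0 0 0 0.2;0 0 0 0 0 0 0.1;0 0 0 0 0 0 0.05;0 0 0 0 0 0 0.0;0 0 0 0 0 0 0.0;0 0 0 0 0 0 0.0' 40; python3 go.py .449 .245 .0813;python3 -c "
from h import *
snap('wrist','pics/w6.png')"
```

```text
t: 3.58
tool_pos: [0.4488, 0.2449, 0.0807]
tcp_rot: [-0.0, -0.092, 0.996, -0.0]
contact_force: [0.1, 0.2, 0.2]
gripper_width: 0.122
t 3.5833 pos [0.4488 0.2449 0.0807] yaw -169.47 tilt z [-5.e-04 -9.e-04 -1.e+00] w 0.122 F [0.1 0.2 0.2] tq [0.017 0.035 0.   ] q6 0.185 vel 0.001
shift [-0.0002  0.0001 -0.0006]
tilt rotvec deg [-0.04 -0.04  0.  ]
```

View pics/w6.png

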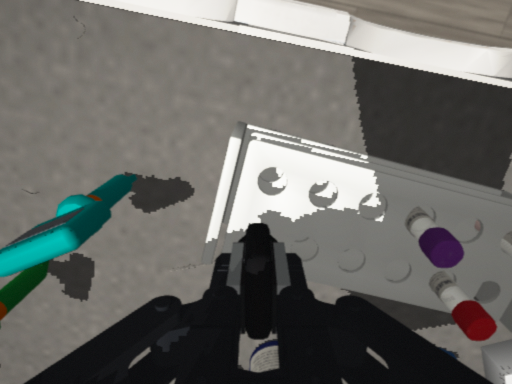

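```bash
python3 -m creep '0 0 0 0 0 -0.02 0;0 0 0 0 0 -0.02 0;0 0 0 0 0 0 0' ; python3 go.py .449 .245 .2
```

```text
t: 3.88
tool_pos: [0.4474, 0.2443, 0.1192]
tcp_rot: [-0.002, -0.092, 0.996, -0.001]
contact_force: [1.1, -0.0, 0.8]
gripper_width: 0.119
t 3.8833 pos [0.4474 0.2443 0.1192] yaw -169.47 tilt z [-0.0046 -0.0025 -1.    ] w 0.119 F [ 1.1 -0.   0.8] tq [-0.032 -0.033 -0.029] q6 0.185 vel 0.048
shift [-0.0013  0.0002 -0.0808]
tilt rotvec deg [-0.1  -0.29  0.  ]
```

```bash
python3 -m creep '-0.1 -0.3 0 -0.0013 0 -0.03 0;0 0 0 0 0 -0.03 0;0 0 0 0 0 -0.03 0;0 0 0 0 0 0 0;0 0 0 0 0 0 0' ; python3 go.py .48 -0.05 .22; python3 -c "
from h import *
snap('wrist','pics/w7.png');snap('side','pics/si7.png')"
```

```text
t: 4.3
tool_pos: [0.4451, 0.2436, 0.2045]
tcp_rot: [-0.006, -0.092, 0.996, -0.001]
contact_force: [-0.2, 0.7, -1.8]
gripper_width: 0.116
t 4.3 pos [0.4451 0.2436 0.2045] yaw -169.46 tilt z [-0.0116 -0.0033 -0.9999] w 0.116 F [-0.2  0.7 -1.8] tq [-0.072  0.002 -0.024] q6 0.184 vel 0.061
shift [ 0.0196 -0.295  -0.0149]
tilt rotvec deg [-0.06 -0.69  0.  ]
```

View pics/w7.png

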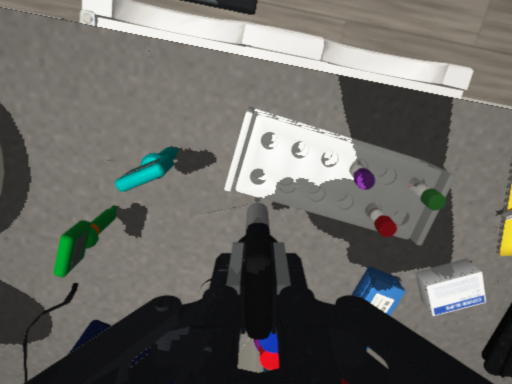

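View pics/si7.png

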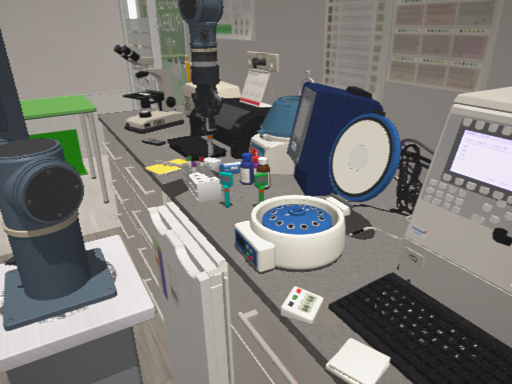

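```bash
python3 -m creep '0 -0.7 0 0.002 -0.036 -0.005 0;0 0 0 0.002 -0.036 -0.003 0;0 0 0 0.002 -0.036 0 0;0 0 0 0.002 -0.036 0 0;0 0 0 0.002 -0.036 0 0;0 0 0 0.002 -0.036 0 0;0 0 0 0.002 -0.03 0 0;0 0 0 0 0 0 0;0 0 0 0 0 0 0;0 0 0 0 0 0 0' ; python3 go.py .48 -0.05 .22; python3 -c "
from h import *
import pickle
pickle.dump(cal('wrist'),open('w8.pkl','wb'));snap('wrist','pics/w8.png')"
```

```text
t: 5.23
tool_pos: [0.4706, -0.0089, 0.1927]
tcp_rot: [-0.012, -0.095, 0.995, 0.002]
contact_force: [0.1, -0.1, -2.3]
gripper_width: 0.119
t 5.2333 pos [ 0.4706 -0.0089  0.1927] yaw -169.12 tilt z [-2.510e-02  7.000e-04 -9.997e-01] w 0.119 F [ 0.1 -0.1 -2.3] tq [ 0.014 -0.007  0.017] q6 -0.349 vel 0.027
shift [-0.0008 -0.042  -0.0276]
tilt rotvec deg [ 0.31 -1.4   0.  ]
```

View pics/w8.png

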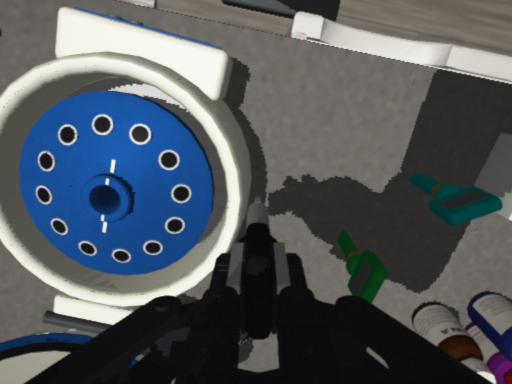

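```bash
python3 - <<'E'
from h import *
im=cv2.imread('pics/w8.png');cv2.imwrite('pics/w8c.png',cv2.resize(im[150:250,50:170],None,fx=6,fy=6,interpolation=cv2.INTER_CUBIC))
E
```

```text
(no output)
```

View pics/w8c.png

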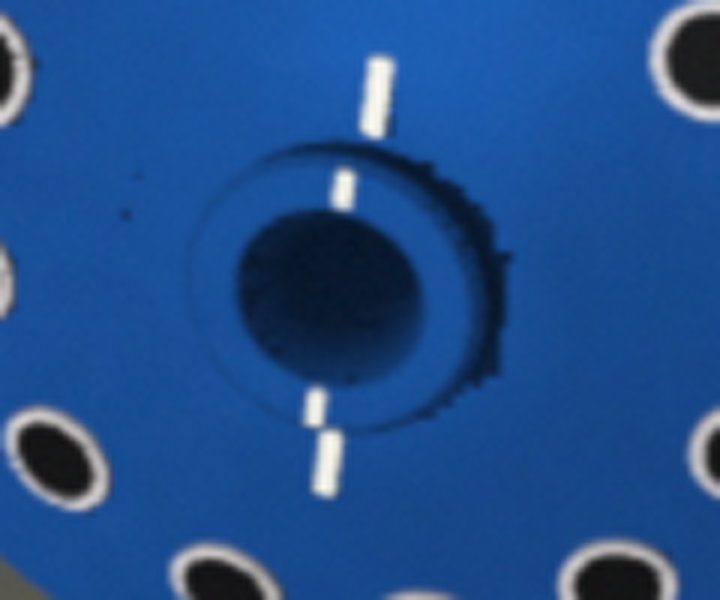

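```bash
python3 - <<'E'
from h import *
import pickle;c=pickle.load(open('w8.pkl','rb'));f=lambda u,v:(50+u/6,150+v/6)
H=onplane(c,*f(330,297),.095);A=onplane(c,*f(344,190),.095);B=onplane(c,*f(316,407),.095)
print(H,A,B,np.linalg.norm(A-B),np.degrees(np.arctan2(*(B-A)[1::-1])))
L,Rr=onplane(c,*f(237,290),.095),onplane(c,*f(424,305),.095);print('mouth dia',np.linalg.norm(L-Rr))
L,Rr=onplane(c,*f(187,285),.095),onplane(c,*f(475,300),.095);print('hub dia',np.linalg.norm(L-Rr),(L+Rr)/2)
print('side predicted',proj(cal('side'),H))
E
python3 go.py .5 -.13 .22
```

```text
[ 0.49526537 -0.1214997   0.095     ] [ 0.48076873 -0.12058283  0.095     ] [ 0.51067043 -0.1224251   0.095     ] 0.029958401020719293 -3.525592070720652
mouth dia 0.02342719973403785
hub dia 0.03612051169465051 [ 0.49463244 -0.12138103  0.095     ]
side predicted [296.58135545 208.59069297]
t 5.2833 pos [ 0.4704 -0.0084  0.1925] yaw -169.06 tilt z [-2.570e-02  9.000e-04 -9.997e-01] w 0.121 F [-0.   0.3 -1. ] tq [-0.023  0.002  0.038] q6 -0.349 vel 0.023
shift [-0.0053 -0.1249 -0.0284]
tilt rotvec deg [ 0.33 -1.44  0.  ]
```

```bash
python3 -m creep '0.33 -1.5 0 0 0 -0.02 0;0 0 3 0 -0.03 -0.01 0;0 0 6 0 -0.03 0 0;0 0 6 0 -0.03 0 0;0 0 0 0 0 0 0;0 0 0 0 0 0 0;0 0 0 0 0 0 0' ; python3 go.py .4953 -.1215 .2
```

```text
t: 5.87
tool_pos: [0.4816, -0.0895, 0.2197]
tcp_rot: [-0.002, 0.032, 0.999, 0.002]
contact_force: [-0.4, 0.1, -1.5]
gripper_width: 0.124
t 5.8667 pos [ 0.4816 -0.0895  0.2197] yaw 176.38 tilt z [-0.0033  0.005  -1.    ] w 0.124 F [-0.4  0.1 -1.5] tq [0.001 0.014 0.015] q6 -0.26 vel 0.025
shift [-0.0157 -0.0312  0.0195]
tilt rotvec deg [ 0.27 -0.21  0.  ]
```

```bash
python3 -m creep '0.27 -0.21 0 -0.012 -0.033 0 0;0 0 0 0 0 0 0;0 0 0 0 0 0 0;0 0 0 0 0 0 0' ; python3 go.py .4953 -.1215 .2;  python3 - <<'E'
from h import *
import pickle
s=robot.get_state();c=cal('wrist');snap('wrist','pics/w9.png');pickle.dump((c,s),open('w9.pkl','wb'))
Rm=R.from_quat(s['tcp_rot'],scalar_first=True).as_matrix()
for d in(.0747,.0647,.0227,.0147):
  print(d,proj(c,s['tool_pos']+Rm[:,2]*d), proj(c,s['tool_pos']+Rm[:,2]*d+Rm[:,0]*.007))
print('hub',proj(c,[.4953,-.1215,.095]))
im=cv2.imread('pics/w9.png');cv2.imwrite('pics/w9c.png',cv2.resize(im[150:290,190:330],None,fx=4.2,fy=4.2,interpolation=cv2.INTER_CUBIC))
snap('side','pics/si9.png');im=cv2.imread('pics/si9.png');cv2.imwrite('pics/si9c.png',cv2.resize(im[110:280,220:390],None,fx=3.5,fy=3.5,interpolation=cv2.INTER_CUBIC))
E
```

```text
t: 6.2
tool_pos: [0.4919, -0.1175, 0.2184]
tcp_rot: [-0.001, 0.025, 1.0, 0.001]
contact_force: [0.1, -0.5, -0.6]
gripper_width: 0.125
t 6.2 pos [ 0.4919 -0.1175  0.2184] yaw 177.08 tilt z [-0.0018  0.0028 -1.    ] w 0.125 F [ 0.1 -0.5 -0.6] tq [0.034 0.031 0.032] q6 -0.317 vel 0.027
shift [-0.0037 -0.0039  0.0184]
tilt rotvec deg [ 0.16 -0.11  0.  ]
0.0747 [257.41040113 203.54743065] [257.41121442 193.99854811]
0.0647 [257.38805483 208.91756405] [257.38867517 199.01474147]
0.0227 [257.2690483  237.51652553] [257.26832583 225.79893066]
0.0147 [257.24028807 244.42801653] [257.2391612  232.28962687]
hub [252.47005956 187.06672859]
```

View pics/w9c.png

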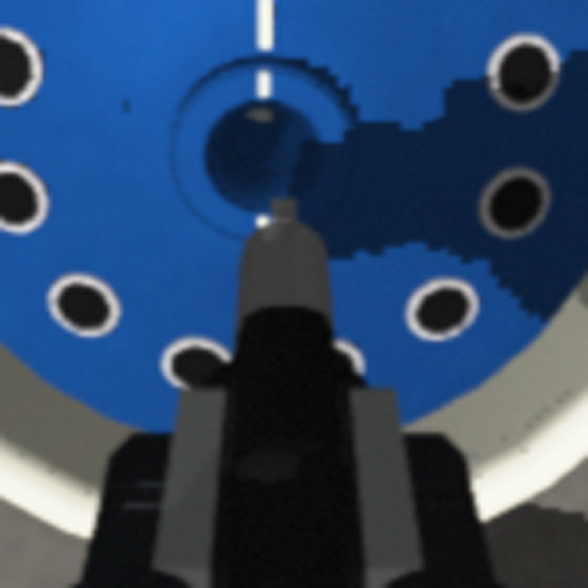

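View pics/si9c.png

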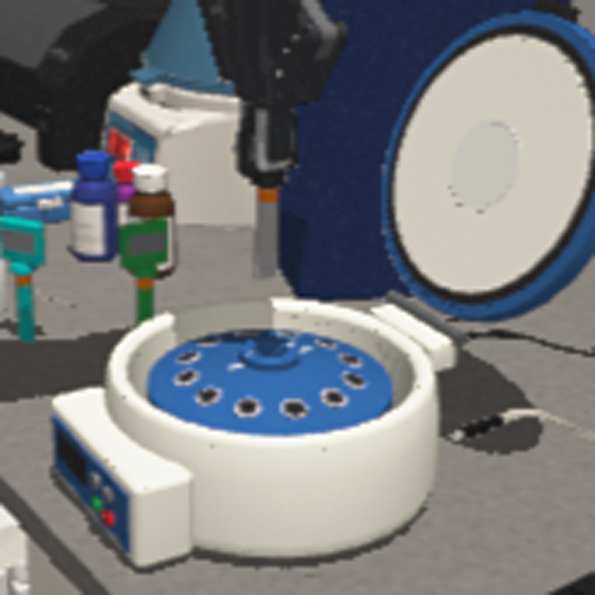

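```bash
python3 go.py .4935 -.1218 .18; python3 -m creep '0.16 -0.11 0 -0.003 -0.0055 0.02 0;0 0 0 0 0 0.015 0;0 0 0 0 0 0 0;0 0 0 0 0 0 0' ; python3 go.py .4935 -.1218 .18;  python3 - <<'E'
from h import *
import pickle
s=robot.get_state();c=cal('wrist');snap('wrist','pics/w10.png')
im=cv2.imread('pics/w10.png');cv2.imwrite('pics/w10c.png',cv2.resize(im[150:290,190:330],None,fx=4.2,fy=4.2,interpolation=cv2.INTER_CUBIC))
Rm=R.from_quat(s['tcp_rot'],scalar_first=True).as_matrix()
f=lambda p:((p-[190,150])*4.2).round(1)
print('tip edge pred',f(proj(c,s['tool_pos']+Rm[:,2]*.0747+Rm[:,0]*.0068)),'hub',f(proj(c,[.4953,-.1215,.095])))
E
```

```text
t 6.3 pos [ 0.4917 -0.1172  0.2186] yaw 177.09 tilt z [-0.0017  0.0031 -1.    ] w 0.122 F [ 0.3 -0.1 -1. ] tq [ 0.004  0.041 -0.072] q6 -0.317 vel 0.005
shift [-0.0021 -0.0046  0.0385]
tilt rotvec deg [ 0.17 -0.11  0.  ]
t: 6.63
tool_pos: [0.4951, -0.1198, 0.1843]
tcp_rot: [0.002, 0.023, 1.0, -0.0]
contact_force: [-0.3, 0.3, -1.4]
gripper_width: 0.122
t 6.6333 pos [ 0.4951 -0.1198  0.1843] yaw 177.41 tilt z [ 3.1e-03 -7.0e-04 -1.0e+00] w 0.122 F [-0.3  0.3 -1.4] tq [ 0.02   0.074 -0.046] q6 -0.324 vel 0.028
shift [ 0.0015 -0.002   0.0043]
tilt rotvec deg [-0.03  0.18  0.  ]
tip edge pred [282.8 185.9] hub [273.8 195.1]
```

View pics/w10c.png

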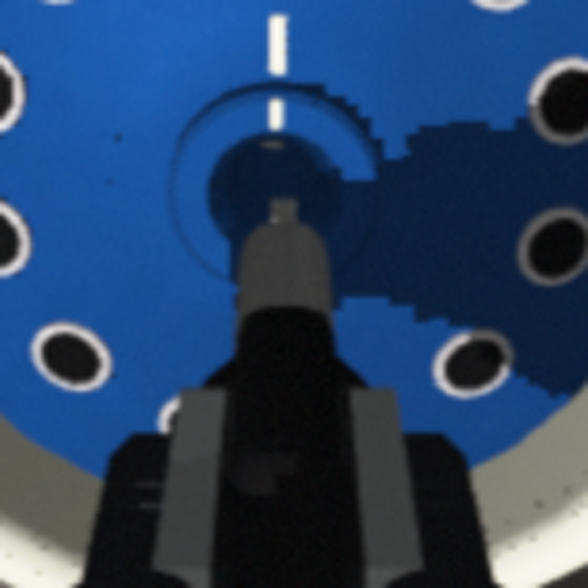

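```bash
python3 -m creep '0 0.25 0 0.002 -0.003 0.0 0;0 0 0 0 0 0.005 0;0 0 0 0 0 0.006 0;0 0 0 0 0 0 0;0 0 0 0 0 0 0' ; python3 go.py .4935 -.1219 .16
```

```text
t: 7.1
tool_pos: [0.494, -0.1228, 0.1759]
tcp_rot: [0.001, 0.022, 1.0, -0.001]
contact_force: [-0.7, 0.7, -1.2]
gripper_width: 0.124
t 7.1 pos [ 0.494  -0.1228  0.1759] yaw 177.48 tilt z [ 0.0028 -0.002  -1.    ] w 0.124 F [-0.7  0.7 -1.2] tq [-0.017 -0.056  0.004] q6 -0.331 vel 0.012
shift [0.0006 0.0009 0.0159]
tilt rotvec deg [-0.11  0.16  0.  ]
```

```bash
python3 -m creep '-0.1 0.2 0 0.0008 0.0008 0.006 0;0 0 0 0 0 0.006 0;0 0 0 0 0 0 0;0 0 0 0 0 0 0' ; python3 go.py .4935 -.1219 .15;python3 - <<'E'
from h import *
snap('wrist','pics/w11.png')
im=cv2.imread('pics/w11.png');cv2.imwrite('pics/w11c.png',cv2.resize(im[150:290,190:330],None,fx=4.2,fy=4.2,interpolation=cv2.INTER_CUBIC))
E
```

```text
t: 7.43
tool_pos: [0.4933, -0.1221, 0.1628]
tcp_rot: [-0.0, 0.022, 1.0, -0.0]
contact_force: [-0.2, -0.4, -0.2]
gripper_width: 0.123
t 7.4333 pos [ 0.4933 -0.1221  0.1628] yaw 177.46 tilt z [-5.e-04 -1.e-04 -1.e+00] w 0.123 F [-0.2 -0.4 -0.2] tq [-0.04  -0.041  0.015] q6 -0.33 vel 0.017
shift [-0.0002  0.0002  0.0128]
tilt rotvec deg [-0.01 -0.03  0.  ]
```

View pics/w11c.png

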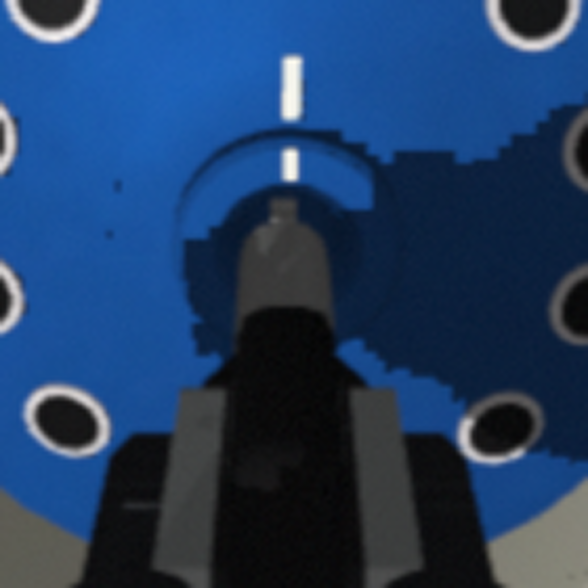

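```bash
python3 -m creep '0 0 0 0 0.0013 0.004 0;0 0 0 0 0 0.006 0;0 0 0 0 0 0 0;0 0 0 0 0 0 0' ; python3 go.py .4935 -.1212 .14
```

```text
t: 7.82
tool_pos: [0.4934, -0.1206, 0.1517]
tcp_rot: [-0.0, 0.022, 1.0, -0.0]
contact_force: [0.2, -0.4, -1.3]
gripper_width: 0.123
t 7.8167 pos [ 0.4934 -0.1206  0.1517] yaw 177.47 tilt z [-7.e-04  0.e+00 -1.e+00] w 0.123 F [ 0.2 -0.4 -1.3] tq [ 0.005 -0.003  0.055] q6 -0.328 vel 0.017
shift [-0.0002 -0.0006  0.0117]
tilt rotvec deg [-0.   -0.04  0.  ]
```

```bash
python3 -m creep '0 0 0 0 -0.0006 0.006 0;0 0 0 0 0 0.006 0;0 0 0 0 0 0.004 0;0 0 0 0 0 0 0' ; python3 go.py .4935 -.1212 .118
```

```text
t: 8.15
tool_pos: [0.4934, -0.1213, 0.1341]
tcp_rot: [-0.0, 0.022, 1.0, -0.0]
contact_force: [0.2, -0.0, -1.6]
gripper_width: 0.12
t 8.15 pos [ 0.4934 -0.1213  0.1341] yaw 177.46 tilt z [-5.e-04 -0.e+00 -1.e+00] w 0.12 F [ 0.2 -0.  -1.6] tq [ 0.03   0.046 -0.024] q6 -0.329 vel 0.003
shift [-0.0001  0.0001  0.0161]
tilt rotvec deg [-0.   -0.03  0.  ]
```

```bash
python3 -m creep '0 0 0 0 0 0.006 0;0 0 0 0 0 0.004 0;0 0 0 0 0 0 0' ; python3 go.py .4935 -.1212 .118
```

```text
t: 8.4
tool_pos: [0.4931, -0.1212, 0.1227]
tcp_rot: [-0.001, 0.022, 1.0, 0.0]
contact_force: [0.4, -0.4, -1.6]
gripper_width: 0.12
t 8.4 pos [ 0.4931 -0.1212  0.1227] yaw 177.47 tilt z [-1.1e-03  2.0e-04 -1.0e+00] w 0.12 F [ 0.4 -0.4 -1.6] tq [-0.047 -0.044 -0.005] q6 -0.329 vel 0.006
shift [-0.0004  0.0001  0.0047]
tilt rotvec deg [ 0.01 -0.06  0.  ]
```

```bash
python3 -m creep '0 0 0 0 0 0.002 0;0 0 0 0 0 0.002 0;0 0 0 0 0 0 0' ; python3 go.py .4935 -.1212 .118;  python3 -m creep '0 0 0 0 0 0.0015 0;0 0 0 0 0 0 0' ; python3 go.py .4935 -.1212 .118
```

```text
t: 8.65
tool_pos: [0.493, -0.1212, 0.1179]
tcp_rot: [-0.001, 0.022, 1.0, 0.0]
contact_force: [0.1, 0.6, -1.4]
gripper_width: 0.122
t 8.65 pos [ 0.493  -0.1212  0.1179] yaw 177.46 tilt z [-1.6e-03  4.0e-04 -1.0e+00] w 0.122 F [ 0.1  0.6 -1.4] tq [-0.04   0.    -0.023] q6 -0.329 vel 0.002
shift [-0.0005  0.     -0.0001]
tilt rotvec deg [ 0.02 -0.09  0.  ]
t: 8.82
tool_pos: [0.4936, -0.1214, 0.1178]
tcp_rot: [0.0, 0.022, 1.0, -0.0]
contact_force: [0.6, 0.7, -0.7]
gripper_width: 0.12
t 8.8167 pos [ 0.4936 -0.1214  0.1178] yaw 177.47 tilt z [ 4.e-04 -4.e-04 -1.e+00] w 0.12 F [ 0.6  0.7 -0.7] tq [-0.012 -0.003  0.015] q6 -0.329 vel 0.009
shift [ 0.0001  0.0002 -0.0002]
tilt rotvec deg [-0.02  0.02  0.  ]
```

```bash
python3 -m creep '0 0 0 0 0 0.002 0;0 0 0 0 0 0.002 0' ; python3 go.py .4935 -.1212 .118
```

```text
t: 8.98
tool_pos: [0.4944, -0.1217, 0.1171]
tcp_rot: [0.002, 0.022, 1.0, -0.001]
contact_force: [-3.9, 1.7, 9.7]
gripper_width: 0.122
t 8.9833 pos [ 0.4944 -0.1217  0.1171] yaw 177.47 tilt z [ 0.0034 -0.0017 -1.    ] w 0.122 F [-3.9  1.7  9.7] tq [0.434 1.13  0.006] q6 -0.329 vel 0.017
shift [ 0.0009  0.0005 -0.0009]
tilt rotvec deg [-0.09  0.2   0.  ]
```

```bash
python3 -m creep '0 0.2 0 0.0008 0.0005 0 0;0 0 -3 0 0 0.001 0;0 0 -3 0 0 0.001 0;0 0 -3 0 0 0.001 0;0 0 -3 0 0 0.001 0;0 0 -3 0 0 0.001 0' ; python3 go.py .4935 -.1212 .118
```

```text
t: 9.48
tool_pos: [0.4942, -0.1224, 0.1173]
tcp_rot: [0.001, -0.114, 0.993, -0.003]
contact_force: [-2.2, 0.5, 4.3]
gripper_width: 0.122
t 9.4833 pos [ 0.4942 -0.1224  0.1173] yaw -166.9 tilt z [ 0.003  -0.0059 -1.    ] w 0.122 F [-2.2  0.5  4.3] tq [ 0.107  0.599 -0.067] q6 -0.601 vel 0.653
shift [ 0.0004  0.0013 -0.0007]
tilt rotvec deg [-0.37  0.09  0.  ]
```

```bash
python3 -m creep '-0.3 0.1 -3 0.0004 0.0008 0.001 0;0 0 -3 0 -0.0001 0.001 0;0 0 -3 0 -0.0001 0.001 0;0 0 -3 0 -0.0001 0.001 0;0 0 -3 0 -0.0001 0.001 0;0 0 -3 0 -0.0001 0.001 0' ; python3 go.py .4938 -.1222 .118
```

```text
t: 9.98
tool_pos: [0.494, -0.1223, 0.1145]
tcp_rot: [0.001, -0.276, 0.961, -0.001]
contact_force: [-0.8, 0.0, -1.4]
gripper_width: 0.124
t 9.9833 pos [ 0.494  -0.1223  0.1145] yaw -147.98 tilt z [ 0.002  -0.0023 -1.    ] w 0.124 F [-0.8  0.  -1.4] tq [ 0.145  0.052 -0.034] q6 -0.933 vel 0.658
shift [ 0.0001  0.0002 -0.0035]
tilt rotvec deg [-0.17  0.03  0.  ]
```

```bash
python3 -m creep '0 0 0 0 0 0.0015 0;0 0 0 0 0 0.002 0' ; python3 go.py .4938 -.1222 .118
```

```text
t: 10.15
tool_pos: [0.4941, -0.1221, 0.1104]
tcp_rot: [0.001, -0.276, 0.961, -0.001]
contact_force: [0.4, 0.4, -1.2]
gripper_width: 0.124
t 10.15 pos [ 0.4941 -0.1221  0.1104] yaw -147.98 tilt z [ 0.0018 -0.0019 -1.    ] w 0.124 F [ 0.4  0.4 -1.2] tq [-0.002  0.026  0.021] q6 -0.932 vel 0.055
shift [ 0.0003  0.0001 -0.0076]
tilt rotvec deg [-0.15  0.03  0.  ]
```

```bash
python3 -m creep '0 0 0 0 0 0.0015 0;0 0 0 0 0 0.001 0' ; python3 go.py .4938 -.1222 .1097;python3 - <<'E'
from h import *
snap('side','pics/si12.png')
im=cv2.imread('pics/si12.png');cv2.imwrite('pics/si12c.png',cv2.resize(im[150:260,230:360],None,fx=4.5,fy=4.5,interpolation=cv2.INTER_CUBIC))
E
```

```text
t: 10.32
tool_pos: [0.4943, -0.1222, 0.1096]
tcp_rot: [0.001, -0.275, 0.962, -0.002]
contact_force: [-2.6, 1.1, 6.6]
gripper_width: 0.125
t 10.3167 pos [ 0.4943 -0.1222  0.1096] yaw -148.11 tilt z [ 0.0028 -0.0024 -1.    ] w 0.125 F [-2.6  1.1  6.6] tq [0.351 0.815 0.01 ] q6 -0.93 vel 0.014
shift [ 0.0004  0.0003 -0.0001]
tilt rotvec deg [-0.2   0.07  0.  ]
```

View pics/si12c.png

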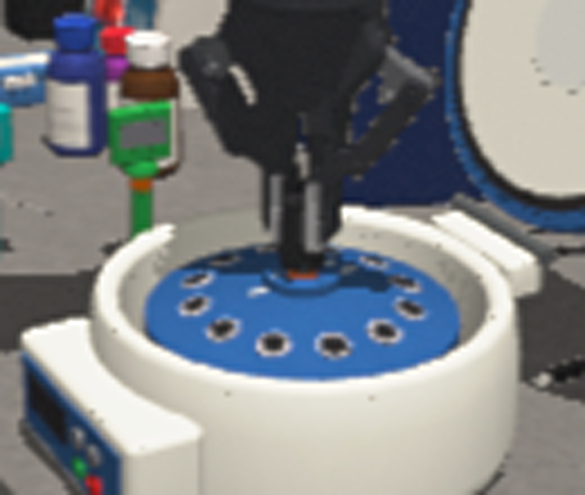

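```bash
python3 -m creep '-0.2 0.1 2 0.0004 0.0003 -0.0004 0;0 0 3 0 0.0001 0.0002 0;0 0 3 0 0.0001 0.0002 0;0 0 3 0 0.0001 0.0002 0;0 0 0 0 0 0 0' ; python3 go.py .4936 -.1217 .1097
```

```text
t: 10.78
tool_pos: [0.494, -0.1221, 0.1097]
tcp_rot: [0.0, -0.174, 0.985, -0.0]
contact_force: [-0.2, 1.2, 0.9]
gripper_width: 0.121
t 10.7833 pos [ 0.494  -0.1221  0.1097] yaw -159.93 tilt z [ 5.e-04 -9.e-04 -1.e+00] w 0.121 F [-0.2  1.2  0.9] tq [0.125 0.137 0.016] q6 -0.724 vel 0.028
shift [0.0002 0.0005 0.    ]
tilt rotvec deg [-0.06  0.01  0.  ]
```

```bash
python3 -m creep '0 0 3 0.0002 0.0004 0.0002 0;0 0 3 0 0.0001 0.0002 0;0 0 3 0 0.0001 0.0002 0;0 0 3 0 0.0001 0.0002 0;0 0 0 0 0 0 0' ; python3 go.py .4935 -.1213 .1097
```

```text
t: 11.2
tool_pos: [0.4939, -0.1215, 0.1097]
tcp_rot: [0.001, -0.067, 0.998, -0.001]
contact_force: [-0.5, 0.4, 0.2]
gripper_width: 0.124
t 11.2 pos [ 0.4939 -0.1215  0.1097] yaw -172.27 tilt z [ 0.0015 -0.0013 -1.    ] w 0.124 F [-0.5  0.4  0.2] tq [0.107 0.096 0.002] q6 -0.508 vel 0.045
shift [0.0003 0.0003 0.    ]
tilt rotvec deg [-0.09  0.08  0.  ]
```

```bash
python3 -m creep '0 0 2 0.0002 0.0003 0.0002 0;0 0 2 0 0.0001 0.0002 0;0 0 2 0 0.0001 0.0001 0;0 0 0 0 0 0 0' ; python3 go.py .4935 -.1213 .1097;  python3 -m creep '0 0 1.5 0 0 0.0001 0;0 0 1.5 0 0 0.0001 0' ; python3 go.py .4935 -.1212 .1097
```

```text
t: 11.53
tool_pos: [0.4939, -0.1214, 0.1097]
tcp_rot: [0.001, -0.017, 1.0, -0.001]
contact_force: [0.3, 1.4, -0.1]
gripper_width: 0.123
t 11.5333 pos [ 0.4939 -0.1214  0.1097] yaw -178.08 tilt z [ 0.0023 -0.0022 -1.    ] w 0.123 F [ 0.3  1.4 -0.1] tq [0.084 0.106 0.015] q6 -0.406 vel 0.043
shift [0.0004 0.0001 0.    ]
tilt rotvec deg [-0.13  0.13  0.  ]
t: 11.7
tool_pos: [0.4939, -0.1213, 0.1097]
tcp_rot: [0.001, 0.008, 1.0, -0.001]
contact_force: [-0.2, 1.6, 1.2]
gripper_width: 0.124
t 11.7 pos [ 0.4939 -0.1213  0.1097] yaw 179.06 tilt z [ 0.0025 -0.0022 -1.    ] w 0.124 F [-0.2  1.6  1.2] tq [0.165 0.174 0.091] q6 -0.356 vel 0.302
shift [0.0004 0.0001 0.    ]
tilt rotvec deg [-0.13  0.14  0.  ]
```

```bash
for i in 1; do python3 -m creep '0 0 1 0 0 0.0001 0;0 0 1 0 0 0.0001 0' >/dev/null; python3 go.py .4935 -.1212 .1097; done;  python3 -m creep '0 0 1 0 0 0.0001 0' >/dev/null; python3 go.py .4935 -.1212 .1097
```

```text
t 11.8667 pos [ 0.494  -0.1213  0.1097] yaw 177.04 tilt z [ 0.0025 -0.0022 -1.    ] w 0.125 F [-0.3  0.4  0.9] tq [0.156 0.166 0.042] q6 -0.32 vel 0.213
shift [ 0.0005  0.0001 -0.    ]
tilt rotvec deg [-0.12  0.15  0.  ]
t 11.95 pos [ 0.494  -0.1213  0.1097] yaw 175.99 tilt z [ 0.0026 -0.0021 -1.    ] w 0.123 F [-1.1  0.2  1.7] tq [0.13  0.248 0.041] q6 -0.302 vel 0.218
shift [ 0.0005  0.     -0.    ]
tilt rotvec deg [-0.11  0.16  0.  ]
```

```bash
python3 -m creep '0 0 1 0 0 0.0001 0' >/dev/null; python3 go.py .4935 -.1212 .1097|head -1;  python3 -m creep '0 0 1 0 0 0.0001 0' >/dev/null; python3 go.py .4935 -.1212 .1097|head -1; python3 - <<'E'
from h import *
snap('wrist','pics/w13.png')
im=cv2.imread('pics/w13.png');cv2.imwrite('pics/w13c.png',cv2.resize(im[120:300,160:360],None,fx=3.8,fy=3.2,interpolation=cv2.INTER_CUBIC))
E
```

```text
t 12.0333 pos [ 0.494  -0.1213  0.1097] yaw 174.91 tilt z [ 0.0028 -0.0022 -1.    ] w 0.119 F [-1.5 -0.2  2.3] tq [ 0.187  0.255 -0.024] q6 -0.283 vel 0.221
t 12.1167 pos [ 0.494  -0.1213  0.1097] yaw 173.83 tilt z [ 0.0028 -0.0021 -1.    ] w 0.122 F [-1.2  0.2  2.3] tq [0.137 0.214 0.067] q6 -0.264 vel 0.224
```

View pics/w13c.png

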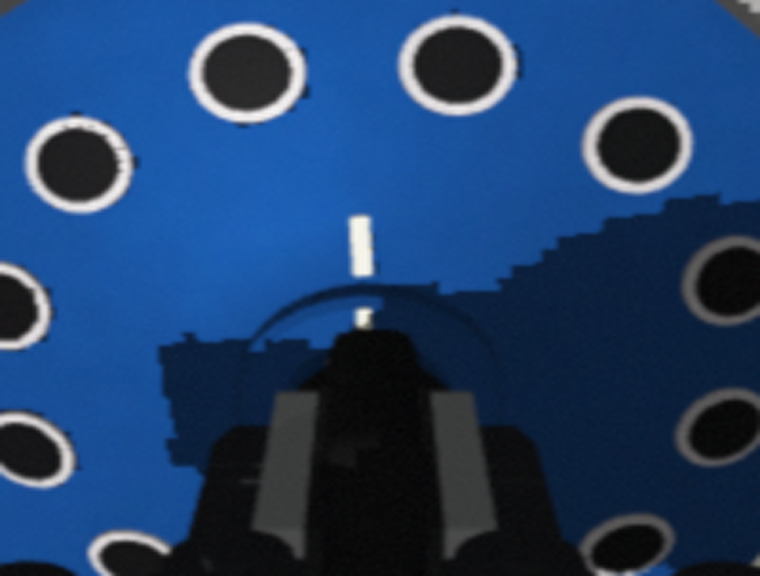

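```bash
for i in 1; do python3 -m creep '0 0 1 0 0 0 0' >/dev/null; python3 go.py .4935 -.1212 .1097|head -1;python3 -m creep '0 0 1 0 0 0 0' >/dev/null; python3 go.py .4935 -.1212 .1097|head -1;  python3 -m creep '0 0 1 0 0 0 0' >/dev/null; python3 go.py .4935 -.1212 .1097|head -1; done
```

```text
t 12.25 pos [ 0.494  -0.1212  0.1097] yaw 172.75 tilt z [ 0.0027 -0.0021 -1.    ] w 0.122 F [-0.3  0.9  1.3] tq [0.181 0.283 0.   ] q6 -0.245 vel 0.258
t 12.3333 pos [ 0.494  -0.1212  0.1097] yaw 171.65 tilt z [ 0.0028 -0.0021 -1.    ] w 0.125 F [-0.6  0.4  0.8] tq [0.157 0.173 0.104] q6 -0.226 vel 0.218
t 12.4167 pos [ 0.4941 -0.1212  0.1097] yaw 170.56 tilt z [ 0.0029 -0.0021 -1.    ] w 0.122 F [-1.6  0.4  0.9] tq [0.15  0.224 0.112] q6 -0.207 vel 0.229
```

```bash
python3 -m creep '0 0 0 0 0 0 0' >/dev/null; python3 go.py .4935 -.1212 .1097|head -1; python3 - <<'E'
from h import *
print([robot.get_state()['ft_torque'][2].round(3)])
snap('wrist','pics/w14.png')
print([robot.get_state()['ft_torque'][2].round(3)])
im=cv2.imread('pics/w14.png');cv2.imwrite('pics/w14c.png',cv2.resize(im[200:310,200:320],None,fx=6.5,fy=5.4,interpolation=cv2.INTER_CUBIC))
E
```

```text
t 12.5 pos [ 0.4941 -0.1212  0.1097] yaw 170.51 tilt z [ 0.003  -0.0021 -1.    ] w 0.119 F [-0.6  0.6  0.6] tq [0.163 0.205 0.126] q6 -0.206 vel 0.007
[np.float64(0.126)]
[np.float64(0.111)]
```

View pics/w14c.png

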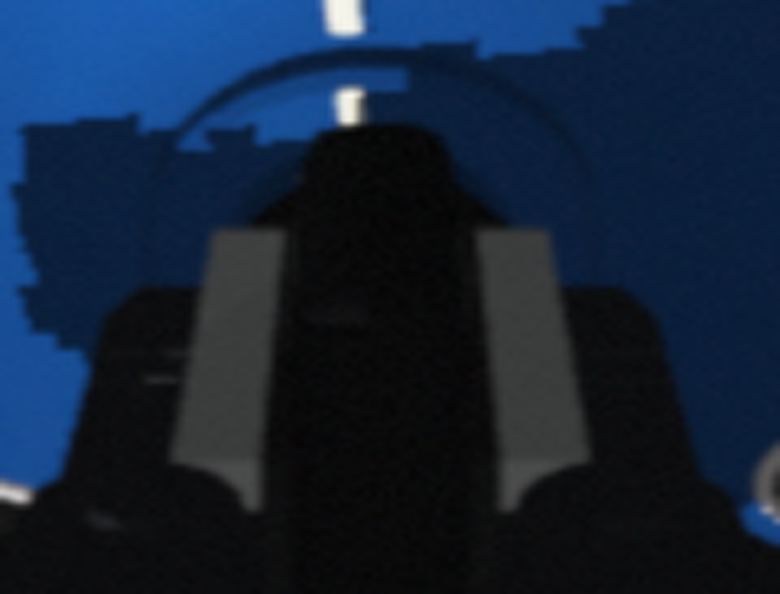

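```bash
python3 -m creep '0 0 -1.5 0 0 0 0;0 0 0 0 0 0 0' >/dev/null; python3 go.py .4935 -.1212 .1097|head -1; python3 -m creep '0 0 -1.5 0 0 0 0;0 0 0 0 0 0 0' >/dev/null; python3 go.py .4935 -.1212 .1097|head -1
```

```text
t 12.7167 pos [ 0.4941 -0.1212  0.1097] yaw 172.09 tilt z [ 0.0029 -0.0022 -1.    ] w 0.116 F [-0.7  1.1  0.8] tq [0.145 0.229 0.035] q6 -0.234 vel 0.026
t 12.8833 pos [ 0.4941 -0.1212  0.1097] yaw 173.56 tilt z [ 0.0029 -0.0021 -1.    ] w 0.121 F [-0.1  0.9  1.9] tq [ 0.157  0.253 -0.011] q6 -0.259 vel 0.035
```

```bash
python3 -m creep '0 0 0 0 0 0 0.3;0 0 0 0 0 0 0.5;0 0 0 0 0 0 0.5;0 0 0 0 0 0 0.5;0 0 0 0 0 -0.03 0.5;0 0 0 0 0 -0.03 0.5;0 0 0 0 0 -0.03 0.5;0 0 0 0 0 -0.03 0.5;0 0 0 0 0 0 0.5;0 0 0 0 0 0 0.5' >/dev/null; python3 go.py .4935 -.1212 .22; python3 - <<'E'
from h import *
import pickle
pickle.dump(cal('wrist'),open('w15.pkl','wb'));snap('wrist','pics/w15.png')
E
```

```text
t 13.7167 pos [ 0.4913 -0.1206  0.2288] yaw 173.23 tilt z [-0.0057  0.     -1.    ] w 0.496 F [-0.4 -0.3 -0.7] tq [0.031 0.053 0.007] q6 -0.254 vel 0.077
shift [-0.0023 -0.0003  0.0088]
tilt rotvec deg [-0.04 -0.33  0.  ]
```

View pics/w15.png

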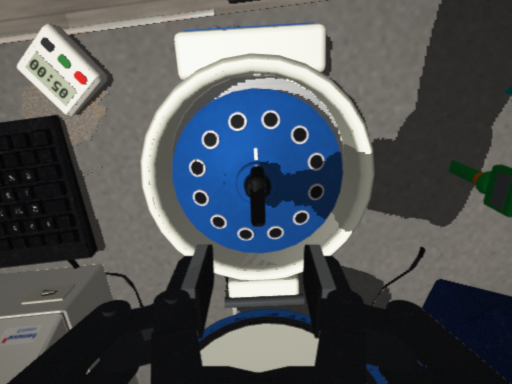

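```bash
python3 - <<'E'
from h import *
im=cv2.imread('pics/w15.png');a=im[140:235,205:310];cv2.imwrite('pics/w15c.png',cv2.resize(cv2.convertScaleAbs(a,alpha=1.6,beta=15),None,fx=6.2,fy=6.2,interpolation=cv2.INTER_CUBIC))
E
```

```text
(no output)
```

View pics/w15c.png

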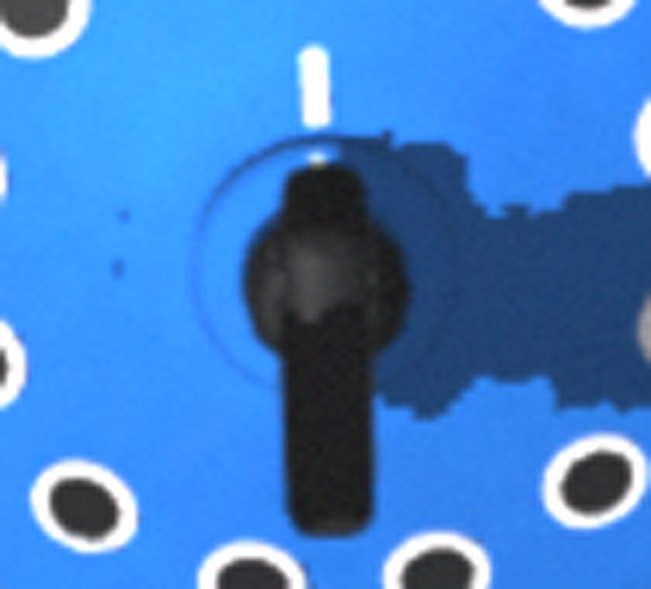

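```bash
python3 - <<'E'
from h import *
import pickle;c=pickle.load(open('w15.pkl','rb'));f=lambda u,v:(205+u/6.2,140+v/6.2)
an=lambda A,B:np.degrees(np.arctan2(*(B-A)[1::-1])).round(2)
for n,p,q in(('left',(288,360),(290.5,515)),('right',(371,360),(374,515)),('axis',(330,310),(332,533))):
  A,B=onplane(c,*f(*p),.14),onplane(c,*f(*q),.14);print(n,A.round(4),B.round(4),an(A,B))
A,B=onplane(c,*f(313.5,60),.0905),onplane(c,*f(317,120),.0905);print('rotor mark',A,B,an(A,B))
M=onplane(c,*f(318,158),.095);print('hub mark',M)
C=onplane(c,*f(327,275),.105);print('collar',C,'mark dir from hub',an(M,np.array([.4953,-.1213,0])),an(A,np.array([.4953,-.1213,0])))
E
```

```text
left [ 0.4913 -0.1251  0.14  ] [ 0.5111 -0.1272  0.14  ] -6.21
right [ 0.4924 -0.1153  0.14  ] [ 0.5123 -0.1172  0.14  ] -5.32
axis [ 0.4857 -0.1194  0.14  ] [ 0.5141 -0.1225  0.14  ] -6.23
rotor mark [ 0.46588313 -0.11934102  0.0905    ] [ 0.47426473 -0.11986289  0.0905    ] -3.56
hub mark [ 0.47851724 -0.12020899  0.095     ]
collar [ 0.4921962  -0.12057689  0.105     ] mark dir from hub -3.72 -3.81
```

```bash
python3 -m creep '0 0 0 0.02 0 -0.03 0.5;0 0 0 0.02 0 -0.03 0.5;0 0 0 0.02 0 -0.02 0.5;0 0 0 0 0 0 0.5;0 0 0 0 0 0 0.5'|head -2; python3 - <<'E'
from h import *
for n in('side','scene'): snap(n,f'pics/{n}20.png')
im=cv2.imread('pics/side20.png');cv2.imwrite('pics/s20c.png',cv2.resize(im[150:270,170:350],None,fx=4.4,fy=4.4,interpolation=cv2.INTER_CUBIC))
im=cv2.imread('pics/scene20.png');cv2.imwrite('pics/sc20c.png',cv2.resize(im[150:290,130:330],None,fx=3.5,fy=3.5,interpolation=cv2.INTER_CUBIC))
E
```

```text
t: 14.18
tool_pos: [0.4288, -0.1127, 0.3049]
```

View pics/s20c.png

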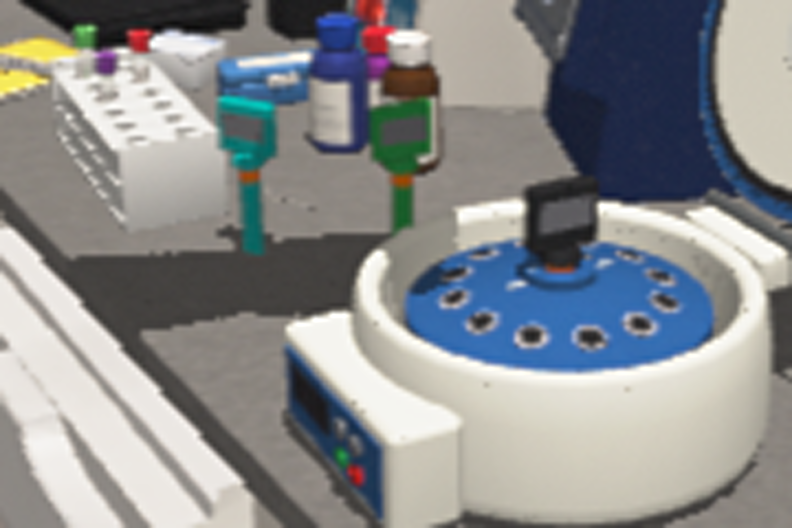

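View pics/sc20c.png

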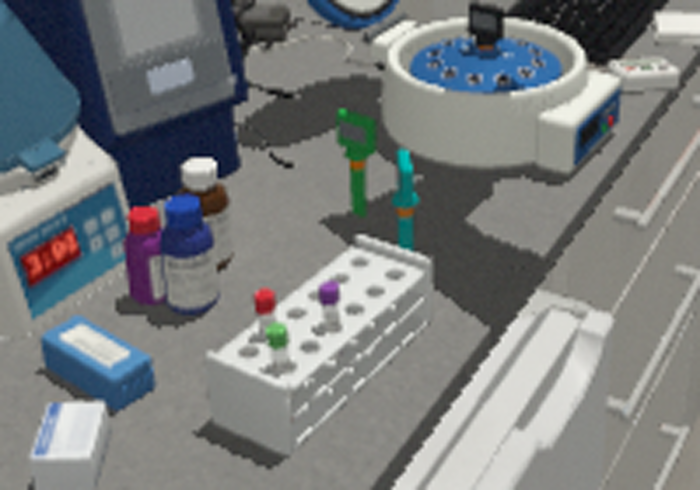

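```bash
python3 - <<'E'
from h import *
c=cal('side');f=lambda p:((p-[170,150])*4.4).round(1)
for z in(.148,.140,.105,.097,.095,.087): print(z,f(proj(c,[.4953,-.1213,z])))
im=cv2.imread('pics/side20.png');cv2.imwrite('pics/s20d.png',cv2.resize(im[185:225,280:325],None,fx=14,fy=14,interpolation=cv2.INTER_NEAREST))
g=lambda p:((p-[280,185])*14).round(1)
for z in(.140,.105,.097,.095,.087): print(z,g(proj(c,[.4953,-.1213,z])))
for a in(-5.8,-3.6):
  for s in(-1,1): print(a,s,g(proj(c,[.4953+s*.02*np.cos(np.radians(a)),-.1213+s*.02*np.sin(np.radians(a)),.14])))
E
```

```text
0.148 [559.  161.5]
0.14 [558.7 176.3]
0.105 [557.2 239.8]
0.097 [556.9 254.1]
0.095 [556.8 257.6]
0.087 [556.5 271.8]
0.14 [237.7  71. ]
0.105 [232.9 273.2]
0.097 [231.9 318.5]
0.095 [231.6 329.8]
0.087 [230.5 374.7]
-5.8 -1 [124.4  93.5]
-5.8 1 [349.   48.9]
-3.6 -1 [126.8  95.2]
-3.6 1 [346.5  47.2]
```

View pics/s20d.png

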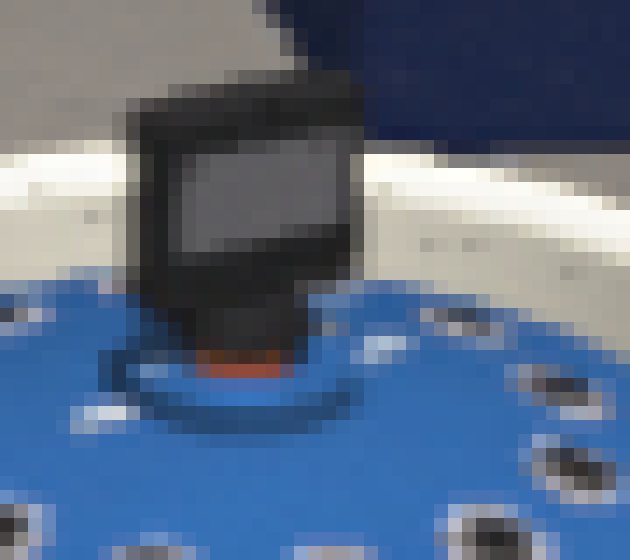

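```bash
python3 -m creep '0 0 0 0 0 0 0.5;0 0 0 0 0 0 0.5;0 0 0 0 0 0 0.5;0 0 0 0 0 0 0.5'; python3 -c "
from station import robot
print(robot.sign_off())"
```

```text
t: 14.62
tool_pos: [0.4289, -0.1122, 0.298]
tcp_rot: [-0.013, 0.059, 0.998, 0.003]
contact_force: [0.1, 0.2, -0.5]
gripper_width: 0.5
the job is handed in; nothing more can be done
None
```

The rotor bolt is fastened: I took the black-winged bolt from the rack and lowered it into the hub. I then turned it counter-clockwise under about 5–10 N until it dropped home, and turned it about 40° clockwise to the stop. I let go, withdrew the arm and handed the job in at about 14.6 s.

**Last checks**
- **Seating:** the bolt went down 7.9 mm from where it first rested on the latch, against 8 mm expected. The side picture shows the wing within about 2 mm of its fully seated height.
- **Stop:** the turning torque rose from about 0.04 to about 0.12 N m, so I backed off until it was unloaded before opening the fingers. The highest vertical contact force I read was about 10 N.
- **Surroundings:** in the last pictures the rack, tubes, bottles and the turquoise and green look-alikes are where they were. The robot was touching nothing.

**What did not fit exactly**
- **Wing angle:** I measured the wing at about −5.8° and the marks at −3.6°. The wing therefore stands about 2° past the marks, which is within the stated play and close to my measuring error.
- **Orange band:** a thin sliver still shows from the side, just inside the lead-in cone. That is what I would expect with the bolt fully home, because the top of the band is then flush with the hub.

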